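# Eject a used dispenser tip into the waste cup

## Robot

A 7-joint arm with a two-finger parallel gripper is mounted at the origin on a cart in front of the work surface, level with it; the furniture and walls round the work are solid. World frame = base frame: x ahead of the robot, y to its left, z up, the work surface at z = 0. Lengths are in m, angles in rad, forces in N, time in s.
With the tool pointing down it reaches from about 0.35 to 0.9 m from the base axis. Payload 8.1 kg.
Tool frame: the origin (TCP) lies midway between the tips of the shut fingers; the grasp point (between the pads) lies arm.grasp_offset behind it (arm.grasp_offset is the distance from the TCP to the grasp point, in m); z points along the fingers, y is the line along which they close (so a half turn about z gives the same grasp; the last joint's range is limited). The gripper opens to 92 mm and grips with 3 to 60 N. Pads are 19 mm wide; open, the fingers measure 130 mm over their backs; the gripper's body (75 mm by 190 mm) begins 47 mm behind the grasp point.
Start: joints at [1.061, 0.434, 0.025, 1.573, -0.012, 1.134, -0.075], TCP at [0.247, -0.574, 0.227] pointing down, gripper open.
Joint ranges: [-2.62, 2.62], [-0.44, 2.09], [-1.27, 1.32], [0.08, 2.57], [-1.32, 4.46], [0.12, 2], [-2.74, 2.74]. Speed limits (rad/s): [2.22, 2.22, 3.01, 3.01, 3.14, 3.14, 3.14].

## Interface

Orientations are given as a rotation vector (axis times angle).
In Python, from cell import observe, imaging, arm gives the robot as it stands.
- The arm moves only by the tool apply_moves, never from a script. Its argument "commands" is a list of rows, each a list of 5 numbers: the opening in per cent of the stroke, from 0 (shut) to 100 (fully open), then the shift along the world's x, y, z in units of 0.06 m (1.0 is 0.06 m), then the turn about the world's z in units of 0.5 rad (1.0 is 0.5 rad). A call has 1 to 12 rows; each row shifts and turns the commanded pose from where the row before left it; what a row does not reach is not made up. A row lasts 1/8 s, in which the tool goes at most 62.5 mm and 10.7 degrees, less where a joint would pass 70% of its speed; a pose out of reach is approached as far as the arm can. A call with a number of a shift or a turn outside -1 to 1 is refused whole. A call with a gripper value outside its range is refused whole. The fingers move at their own pace and stop on an object; "newtons" is the grip in N (left out, the last holds). Time passes only in rows, so rows that do not move let the fingers close. It gives the time, the measured TCP pose, the force, the opening and the grip force at its end, in the units of the state.
- observe(): the state, without advancing time (a new reading comes with each control period).
- imaging.get_image(name): name is "scene" or "top" or "wrist"; returns (picture, depth): 480x640x3 uint8, red, green, blue; 480x640 float32, m along the optical axis (not along the pixel's ray), 0 where there is no reading.
- imaging.camera_params(name): a dict with "camera_matrix" (3x3 intrinsics, pixels), "origin" and "rotation" of the camera in the world; the wrist camera has in their place "tool_from_camera" (4x4, takes a point from camera to tool coordinates, whose origin is the TCP and whose axes are the flange's). Camera axes: x right, y up, looking along -z (the intrinsics and any distortion apply to the point x, -y, -z); pixel columns grow to the right and rows downward; lengths in m; the calibration is good to about 2 mm. A picture is of the moment at which its call begins: read the wrist's pose just before it. camera_params takes no time and is no camera call.
- arm.sign_off(): hands the job in; it is judged then, once.
The state is a dict: "clock": time; "joints": joint angles; "dq": joint speeds; "joint_efforts": joint torques, N m; "position": TCP position; "ee_rot": TCP orientation; "force": force on the tool from outside, world axes, zero at the start; "ft_torque": the same for the moment, N m; "width": opening from 0.0 (shut) to 1.0 (fully open); "gripper_force": force on a finger pad.
Only numpy, scipy, OpenCV 4.12 (cv2) and the standard library are available. Lean on these libraries where they do the work, as an engineer would, in place of code of your own. Each camera call takes 0.05 s, during which the arm holds its last target. There are 200 camera calls.

## Task

Discard the used tip of the hand dispenser that hangs in the stand. First bring the green waste cup (the one this side of the microscope) in between the stand's two feet until it stands upright right under the tip; only then pull the red eject lock straight out to its stop; then squeeze the blue lever past its first pressure point, all the way through the second stage, so that the tip drops into the cup, and let the lever spring back. Leave the cup with the tip in it under the dispenser and the lock out, and do not move or tip the jar, the spirit lamp, the Petri dish or the little box.

Things in the scene. Friction and masses are not known exactly. Their poses are not given: they have to be found in the camera images.
- stand: fixed dark stand; origin on the worktop under the hanging tip; its -x is its front, turned to the robot's left (world +y within 0.25 rad). Foot open to the front: two feet 24 mm wide, 15 mm high, x -0.063 to 0.09 at y +-0.073 (121 mm clear between), cross bar 190 mm wide, 16 mm high, x 0.068 to 0.108; 12 mm rod at x 0.088 up to z 0.221; clamp arm from rod to dispenser at z 0.183
- dispenser: white hand dispenser, fixed upright in the stand; same origin and axes as stand. Body 28 mm deep (x; flat back face at x 0.014), 30 mm wide (y), z 0.20 to 0.300; finger hook at its back to x 0.036, z 0.217 to 0.241; 21 mm dial on top to z 0.313. Below: 39 mm in diameter down to z 0.144, black claws at both sides to y +-0.026 (0.034 open), z 0.138 to 0.172
- lever_pivot (a point): hinge of the blue lever, fixed, at x -0.020, y 0, z 0.195 of the stand; hinge axis along the stand's y. The lever is a flat bar 8 mm thick, 20 mm wide, that rises 104 mm from here to its free end
- squeeze_lever (a joint): lever angle (rad): 0 at rest, leaning 0.32 out to the front; grows as its top is squeezed to the body; stop at 0.29; springs back. First stage to 0.14 (1.3 to 3 N at the pad); there the pressure point: about 7 N, rising to 11 N at 0.29. The claws open in the second stage only and drop the tip at about 0.21. With the eject lock in, the lever is blocked at 0.14
- lever_pad (a point): ribbed outer (front) face of the lever near its free top end, where to press it: at rest 0.0515 in front of the dispenser's axis at z 0.277. Lever and body together measure 66 mm across here (along the stand's x), 42 mm when squeezed to the stop; beside it the grey guide block of the lock (stand y -0.015 to -0.028, z 0.254 to 0.270) comes forward to x -0.0295
- eject_lock (a joint): red pull lock (m): 0 in, 0.020 out at its stop. It slides along the stand's -y, that is toward the robot. An over-centre spring of at most 5 N pulls it back in up to 0.010 and snaps it out beyond that, where it stays by itself
- lock_knob (a point): centre of the lock's round red knob, 19 mm in diameter, 17 mm long along the stand's y, on an 8 mm steel rod at the dispenser's side next to the robot: x -0.024, y -0.0545 (lock in), z 0.262 in the stand's frame; 18 mm free between the knob and the grey guide block. It can be pinched from above across the stand's x
- tip_mid (a point): middle of the used tip: upright white barrel 17 mm in diameter with a thin nozzle, 74 mm long over all, about 25 g; its orange collar, 26 mm in diameter, the top 21 mm, hangs in the claws and stands mostly hidden in the dispenser's nose; the nozzle ends 36 mm below this point (0.089 over the worktop while it hangs)
- cup_mid (a point): centre of the loose light plastic waste cup, bright green, half-way up: 64 mm high, tapering from 48 mm outside diameter at the bottom to 68 mm at the rim, wall 2 mm, open at the top, about 50 g; not the other green cup beyond the microscope at the far left; it clears the hanging tip by 25 mm
- film_jar: bystander, loose glass jar with film over its mouth, 69 mm in diameter, 82 mm high, origin at the centre of its underside
- burner: bystander, loose glass spirit lamp, 67 mm in diameter, 94 mm high, origin at the centre of its underside
- dish: bystander, loose Petri dish with pink agar, 62 mm in diameter, 16 mm high, origin at the centre of its underside
- slip_box: bystander, loose small carton, blue and white, 40 (its x) by 62 (its y) by 24 mm high, origin at the centre of its underside
Not all that is in view belongs to the job. What is meant by the part that bears cup_mid is not orange, and is the larger of those in its own colour.

How it is judged:
On the way, in this order (a step that is already met when the one before it is completed fails the run):
1. the cup stands upright between the feet, its centre within 20 mm of the tip's axis, the tip still hanging in the claws and the eject lock still in (horizontal distance between cup_mid and tip_mid below 0.02 m and angle between cup_mid's own z axis and vertical below 0.1 rad and height (world z) of cup_mid below 0.036 m and height (world z) of tip_mid above 0.11 m and value of joint eject_lock below 0.008 m), for 0.2 s.
2. the eject lock is out at its stop (value of joint eject_lock above 0.0175 m), for 0.2 s.
3. the lever is squeezed well into its second stage (value of joint squeeze_lever above 0.19 rad), for 0.05 s.
At the end, for the whole second after the job is handed in: the used tip lies in the cup (its middle within 30 mm of the cup's axis and below 65 mm), the cup stands upright on the worktop within 35 mm of the point under the dispenser, the lever is back at rest (below 0.04 rad), the eject lock is out at its stop (above 17.5 mm) (horizontal distance between tip_mid and cup_mid below 0.03 m and height (world z) of tip_mid below 0.065 m and height (world z) of cup_mid below 0.036 m and angle between cup_mid's own z axis and vertical below 0.1 rad and x of cup_mid in the frame of stand between -0.035 and 0.035 m and y of cup_mid in the frame of stand between -0.035 and 0.035 m and value of joint squeeze_lever below 0.04 rad and value of joint eject_lock above 0.0175 m); the robot touches nothing.
It fails at once if the lock is out before the cup is near the tip's axis (within 40 mm) (value of joint eject_lock above 0.012 m and horizontal distance between cup_mid and stand above 0.04 m).
It fails at once if jar, spirit lamp, Petri dish or little box moved more than 20 mm (distance of any of film_jar, burner, dish, slip_box from where it was at the start of the episode above 0.02 m).
It fails at once if jar or spirit lamp tipped (angle between any of film_jar, burner's own z axis and vertical above 0.3 rad).
It also fails if it takes over 70 s, if anything falls off the work surface, if the arm or the gripper's body presses on something with over 40 N, if the wrist force passes 120 N, or if a joint passes its speed limit or range.

## Working session

There is one attempt and no reset: what is moved stays moved. The work goes in short steps, Python scripts to look and compute and a tool call to move; the robot and the scene stay as the last step left them, time stands still between calls to the robot, and variables do not carry over. Pictures are saved under pics/ and viewed, at most 10 in all, crops included, and the job is handed in when it is done.

Besides the shell and the picture viewer there is one more tool, called after "Request:" as a command line: name --pt "numbers of a row" for each row, then --argument value for the rest. apply_moves: Moves the arm, as the interface text tells. Its arguments: {"type":"object","properties":{"commands":{"type":"array"},"newtons":{"type":"number"}},"required":["commands"]}

```bash
mkdir -p pics; ls; cat > h.py <<'E'
import numpy as np,cv2
from cell import observe,imaging,arm
from scipy.spatial.transform import Rotation as R
def cam(n):
    p=imaging.camera_params(n);s=observe()
    if n=="wrist":
        T=np.eye(4);T[:3,:3]=R.from_rotvec(s["ee_rot"]).as_matrix();T[:3,3]=s["position"];T=T@np.array(p["tool_from_camera"])
        Rm,o=T[:3,:3],T[:3,3]
    else: Rm,o=np.array(p["rotation"]),np.array(p["origin"])
    im,d=imaging.get_image(n);K=np.array(p["camera_matrix"])
    v,u=np.mgrid[:480,:640]
    P=np.stack([(u-K[0,2])/K[0,0]*d,-(v-K[1,2])/K[1,1]*d,-d],-1)@Rm.T+o
    P[d<=0]=np.nan
    return im,d,P
def save(n,im): cv2.imwrite("pics/"+n,im[...,::-1])
E
python3 - <<'E'
from h import *
s=observe();print(s,arm.grasp_offset)
for n in("scene","top"):
    im,d,P=cam(n);p=imaging.camera_params(n);print(n,p)
    save(n+"0.png",im);np.savez(n+"0.npz",im=im,P=P)
E
```

```text
pics
{'clock': 0.0, 'joints': array([ 1.06140082,  0.43525043,  0.02500811,  1.57406316, -0.01159509,
        1.1339836 , -0.07509849]), 'dq': array([-2.41630730e-05, -1.89323261e-03,  1.33242983e-03,  1.82136388e-03,
       -4.75585971e-04, -2.12080398e-03,  4.43029193e-04]), 'joint_efforts': array([-3.60805570e-04, -6.67860603e+01,  9.84772369e-01, -3.14465117e+01,
       -6.05715998e-02,  4.28675185e-02,  1.44726982e-04]), 'position': array([ 0.24702797, -0.57357776,  0.22594145]), 'ee_rot': array([-3.07540651e+00, -6.34145491e-01,  7.40362997e-04]), 'force': array([-0.68510662,  0.7636794 ,  0.42512846]), 'ft_torque': array([-0.01254439, -0.05279193,  0.01441288]), 'gripper_force': 0.0, 'width': 1.0019708590932843} 0.0188Traceback (most recent call last):
  File "<stdin>", line 4, in <module>
  File "h.py", line 12, in cam
    P=np.stack([(u-K[0,2])/K[0,0]*d,-(v-K[1,2])/K[1,1]*d,-d],-1)@Rm.T+o
      ~~~~~~~~~~~~~~~~~~~~~~~~~~~~~~~~~~~~~~~~~~~~~~~~~~~~~~~~~~~~~~~^~
ValueError: operands could not be broadcast together with shapes (480,640) (3,)
```

```bash
python3 - <<'E'
s=open('h.py').read()
s=s.replace('Rm,o=np.array(p["rotation"]),','Rm,o=R.from_rotvec(p["rotation"]).as_matrix(),')
open('h.py','w').write(s)
E
python3 - <<'E'
from h import *
for n in("scene","top","wrist"):
    p=imaging.camera_params(n);print(n,p)
    im,d,P=cam(n)
    save(n+"0.png",im);np.savez(n+"0.npz",im=im,P=P)
    print(np.nanpercentile(P[...,2],[5,30,50,70,95]))
E
```

```text
scene {'camera_matrix': array([[561.70720136,   0.        , 317.63483187],
       [  0.        , 561.70720136, 232.73899422],
       [  0.        ,   0.        ,   1.        ]]), 'origin': array([-0.49454575,  0.82904354,  1.24018792]), 'rotation': array([ 0.50161701, -0.84360346, -1.88489385])}
[-0.80197647 -0.16681986  0.00147934  0.12843153  0.52088416]
top {'camera_matrix': array([[566.34923263,   0.        , 321.13766841],
       [  0.        , 566.34923263, 236.47881171],
       [  0.        ,   0.        ,   1.        ]]), 'origin': array([0.29832969, 0.2918242 , 1.51385127]), 'rotation': array([ 0.16678803, -0.15790776, -1.46430029])}
[-8.06271765e-01 -6.86084853e-03  3.65573246e-04  7.39087186e-02
  4.66999698e-01]
wrist {'camera_matrix': array([[407.91706838,   0.        , 321.21832468],
       [  0.        , 407.91706838, 237.37083497],
       [  0.        ,   0.        ,   1.        ]]), 'tool_from_camera': array([[-1.12262291e-03,  9.60271442e-01,  2.79065399e-01,
         7.56756307e-02],
       [ 9.99999265e-01,  1.20602711e-03, -1.27179154e-04,
        -5.00697836e-05],
       [-4.58686946e-04,  2.79065051e-01, -9.60272090e-01,
        -1.58012235e-01],
       [ 0.00000000e+00,  0.00000000e+00,  0.00000000e+00,
         1.00000000e+00]])}
[-8.00388982e-01 -1.04728912e-03  6.00533735e-04  2.66434136e-01
  3.33261894e-01]
```

View pics/scene0.png

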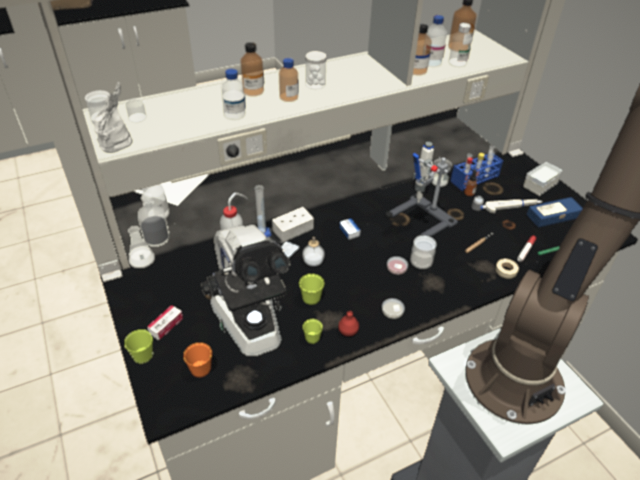

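View pics/top0.png

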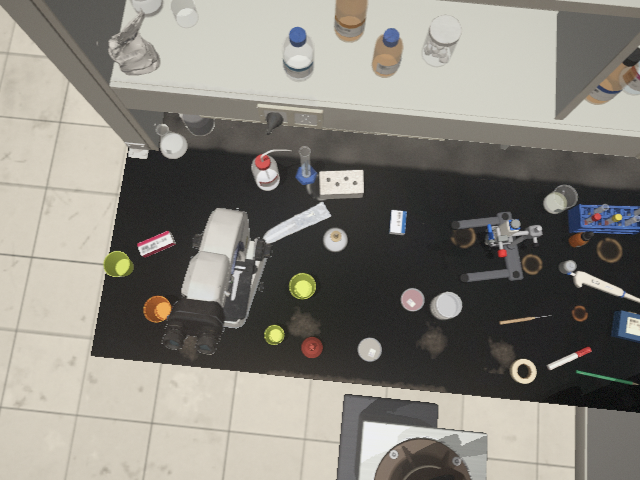

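```bash
python3 - <<'E'
from h import *
z=np.load("top0.npz");im,P=z["im"],z["P"]
for nm,(u,v) in dict(cup=(303,287),small=(274,335),far=(119,265),burner=(336,240),box=(398,222),dish=(412,299),jar=(446,306),white=(370,349),red=(312,347),base=(500,235),bag=(300,222),knob=(502,253),foot1=(460,221),foot2=(468,277),bar=(515,262),shelf=(400,115),shelft=(400,60)).items():
    print(nm,P[v,u].round(3))
def cl(m):
    q=P[m];q=q[~np.isnan(q[:,0])];return q
# rim of cup: green pixels
hsv=cv2.cvtColor(im,cv2.COLOR_RGB2HSV)
g=cv2.inRange(hsv,(30,100,60),(45,255,255))>0
for (u,v) in((303,287),(274,335)):
    m=np.zeros_like(g);m[v-25:v+25,u-25:u+25]=1
    q=cl(m&g);print(len(q),q.min(0).round(3),q.max(0).round(3))
    r=q[q[:,2]>q[:,2].max()-.008];print("rim",r.min(0).round(3),r.max(0).round(3),((r.min(0)+r.max(0))/2).round(3))
# stand
Q=P[200:295,440:560].reshape(-1,3)
for lo,hi in((.008,.019),(.17,.2),(.24,.28),(.28,.305),(.305,.33)):
    q=Q[(Q[:,2]>lo)&(Q[:,2]<hi)];print(lo,len(q),q.min(0).round(3),q.max(0).round(3),np.median(q,0).round(3))
q=Q[(Q[:,2]>.008)&(Q[:,2]<.019)]
print(cv2.minAreaRect((q[:,:2]*1000).astype(np.float32)))
a=cv2.resize(im[195:300,440:560],None,fx=6,fy=5.7,interpolation=cv2.INTER_CUBIC)[:600]
save("stand_top.png",a)
c=cv2.resize(im[200:375,230:480],None,fx=3,fy=3,interpolation=cv2.INTER_CUBIC);save("cups.png",c)
E
```

```text
cup [0.477 0.351 0.   ]
small [0.343 0.414 0.001]
far [0.486 0.851 0.001]
burner [0.598 0.276 0.074]
box [0.676 0.113 0.02 ]
dish [0.473 0.059 0.008]
jar [ 0.456 -0.016  0.079]
white [0.332 0.16  0.011]
red [0.321 0.31  0.076]
base [ 0.607 -0.089  0.267]
bag [0.652 0.378 0.008]
knob [ 0.565 -0.093  0.271]
foot1 [ 0.697 -0.055  0.017]
foot2 [ 0.547 -0.086  0.01 ]
bar [ 0.599 -0.208  0.017]
shelf [0.824 0.168 0.374]
shelft [0.916 0.184 0.439]
577 [ 0.44   0.318 -0.006] [0.516 0.39  0.069]
rim [0.44  0.318 0.061] [0.506 0.384 0.069] [0.473 0.351 0.065]
334 [ 0.318  0.384 -0.009] [0.37  0.441 0.056]
rim [0.318 0.384 0.048] [0.366 0.432 0.056] [0.342 0.408 0.052]
0.008 1330 [ 0.528 -0.325  0.008] [ 0.781 -0.01   0.019] [ 0.608 -0.159  0.014]
0.17 377 [ 0.598 -0.209  0.171] [ 0.659 -0.077  0.2  ] [ 0.63  -0.172  0.19 ]
0.24 293 [ 0.558 -0.122  0.24 ] [ 0.637 -0.063  0.28 ] [ 0.603 -0.094  0.267]
0.28 142 [ 0.605 -0.122  0.281] [ 0.64  -0.052  0.305] [ 0.616 -0.097  0.294]
0.305 89 [ 0.613 -0.118  0.305] [ 0.636 -0.095  0.316] [ 0.624 -0.106  0.311]
((647.9822387695312, -171.40164184570312), (237.28965759277344, 327.6357116699219), 6.7573137283325195)
```

View pics/stand_top.png

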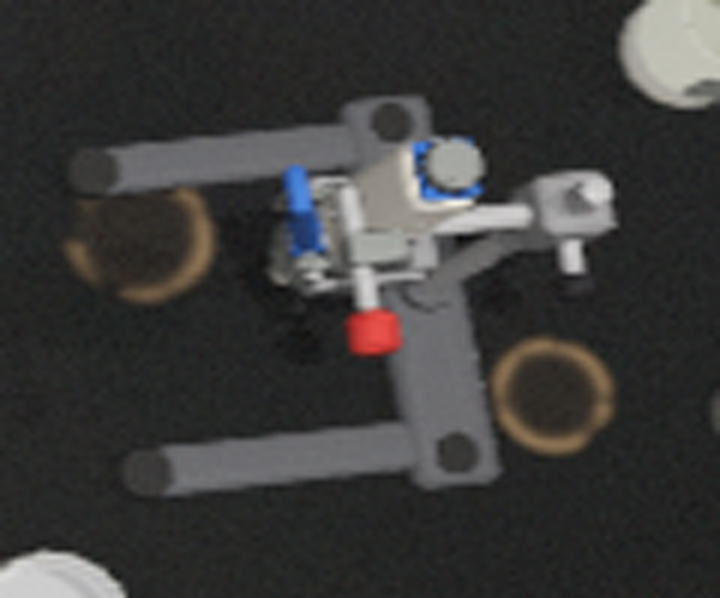

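View pics/cups.png

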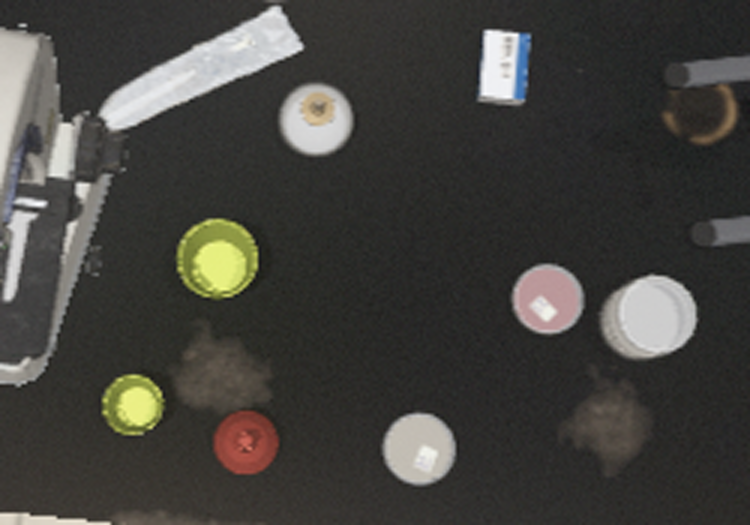

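The view shows three green cups (top pixels): the large one at (303,287), a small decoy at (274,335) and the far one beyond the microscope at (119,265). There is also an orange cup at (157,309). The crop confirms (303,287): its rim is about 66 mm across at z 0.065, centred at (0.473, 0.351). Next I fit the stand and look for a slim object I could use as a pusher.

```bash
cat > fit.py <<'E'
from h import *
from scipy.optimize import minimize
z=np.load("top0.npz");im,P=z["im"],z["P"]
Q=P[195:300,430:560].reshape(-1,3);Q=Q[(Q[:,2]>.007)&(Q[:,2]<.022)]
Q=Q[np.linalg.norm(Q[:,:2]-[.62,-.13],axis=1)<.14][:,:2]
boxes=[(-.063,.09,-.085,-.061),(-.063,.09,.061,.085),(.068,.108,-.095,.095)]
G=np.concatenate([np.stack(np.meshgrid(np.arange(a,b,.004),np.arange(c,d,.004)),-1).reshape(-1,2) for a,b,c,d in boxes])
from scipy.spatial import cKDTree
def cost(p):
    c,s=np.cos(p[2]),np.sin(p[2]);q=(Q-p[:2])@np.array([[c,-s],[s,c]])
    d=np.min([np.hypot(np.maximum(np.maximum(a-q[:,0],q[:,0]-b),0),np.maximum(np.maximum(e-q[:,1],q[:,1]-f),0)) for a,b,e,f in boxes],0)
    d2=cKDTree(q).query(G)[0]
    return np.minimum(d,.01).mean()+np.minimum(d2,.012).mean()
best=min((minimize(cost,[.62,-.11,-1.57+y],method="Nelder-Mead",options=dict(initial_simplex=[[.62,-.11,-1.57+y],[.635,-.11,-1.57+y],[.62,-.095,-1.57+y],[.62,-.11,-1.47+y]])) for y in(-.2,-.1,0,.1,.2)),key=lambda r:r.fun)
print(best.x.round(4),best.fun,len(Q));x,y,t=best.x
def S(a,b): return np.array([x+np.cos(t)*a-np.sin(t)*b,y+np.sin(t)*a+np.cos(t)*b]).round(4)
if __name__=="__main__":
    print("knob",S(-.024,-.0545),"pad",S(-.0515,0),"rod",S(.088,0),"foot",S(-.063,-.073),S(-.063,.073))
    hsv=cv2.cvtColor(im,cv2.COLOR_RGB2HSV)
    m=(((hsv[...,0]<8)|(hsv[...,0]>172))&(hsv[...,1]>150)&(hsv[...,2]>90));m[:,:495]=0;m[240:262,512:]=0
    k=P[240:262,490:515][m[240:262,490:515]];print("knob seen",k.min(0).round(3),k.max(0).round(3))
    for nm,(u,v) in dict(pen1=(550,365),pen2=(570,357),pen3=(589,350),br1=(503,322),br2=(525,320),br3=(548,318),gr1=(580,373),gr2=(635,382),whitebar=(610,288)).items():print(nm,P[v-1:v+2,u-1:u+2].reshape(-1,3).max(0).round(3),np.nanmedian(P[v-1:v+2,u-1:u+2].reshape(-1,3),0).round(3))
    save("tools.png",cv2.resize(im[280:400,490:640],None,fx=5,fy=5,interpolation=cv2.INTER_CUBIC))
E
python3 fit.py
```

```text
[ 0.6262 -0.11   -1.3517] 0.003000776280461178 1443
knob [ 0.5677 -0.0984] pad [ 0.615  -0.0597] rod [ 0.6453 -0.1959] foot [ 0.5412 -0.0644] [ 0.6837 -0.0326]
knob seen [ 0.558 -0.168 -0.004] [ 0.631 -0.087  0.275]
pen1 [ 0.341 -0.303  0.016] [ 0.338 -0.308  0.013]
pen2 [ 0.366 -0.354  0.019] [ 0.364 -0.357  0.015]
pen3 [ 0.389 -0.404  0.015] [ 0.386 -0.408  0.014]
br1 [ 0.439 -0.18   0.012] [ 0.437 -0.184  0.009]
br2 [ 0.451 -0.239  0.009] [ 0.448 -0.243  0.005]
br3 [ 0.463 -0.302  0.003] [ 0.46  -0.306 -0.002]
gr1 [ 0.328 -0.384  0.009] [ 0.326 -0.388  0.008]
gr2 [ 0.32  -0.528  0.01 ] [ 0.317 -0.532  0.   ]
whitebar [ 0.558 -0.457  0.023] [ 0.554 -0.46   0.019]
```

View pics/tools.png

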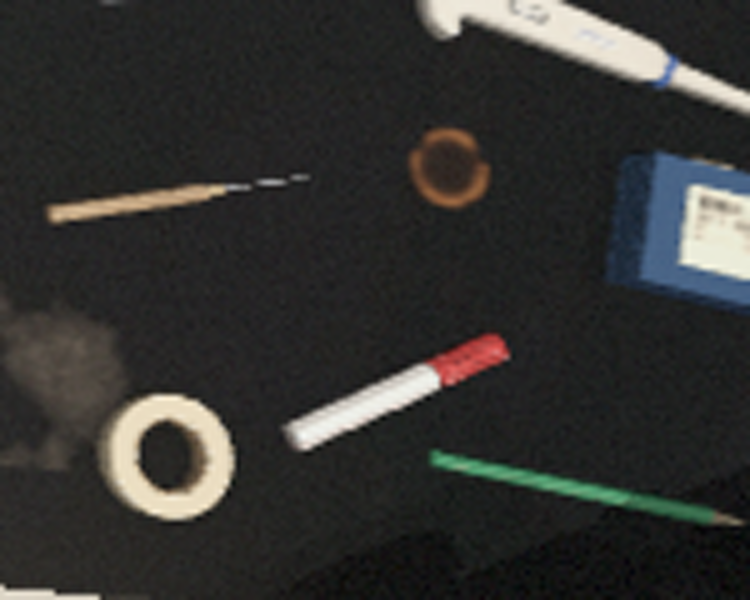

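The stand sits at (0.626, -0.110) with its x axis at -1.352 rad. The red and white marker at top pixels (550,365) to (589,350) could serve as a pusher. I fetch the cup first.

Request:
apply_moves --pt "100 0.25 1.0 0 0.23" --pt "100 0.25 1.0 0 0.23" --pt "100 0.25 1.0 0 0.23" --pt "100 0.25 1.0 0 0.23" --pt "100 0.25 1.0 0 0.23" --pt "100 0.25 1.0 0 0.23" --pt "100 0.25 1.0 0 0.23" --pt "100 0.25 1.0 0 0.23" --pt "100 0.25 1.0 0 0.23" --pt "100 0.25 1.0 0 0.23" --pt "100 0.25 1.0 0 0.23" --pt "100 0.25 1.0 0 0.23" --newtons 10

```text
clock: 1.7
position: [0.4276, 0.1477, 0.2269]
ee_rot: [1.965, 2.45, 0.001]
force: [1.2, -1.1, -0.6]
width: 0.997
gripper_force: 0.0
```

Request:
apply_moves --pt "100 0.19 0.85 0 0" --pt "100 0.19 0.85 -0.3 0" --pt "100 0.19 0.85 -0.5 0" --pt "100 0.19 0.84 -0.5 0" --pt "100 0 0 0 0"

```text
clock: 2.33
position: [0.4708, 0.3528, 0.1457]
ee_rot: [-1.961, -2.45, 0.004]
force: [-0.1, -0.4, 0.0]
width: 1.003
gripper_force: 0.0
```

```bash
python3 - <<'E'
from h import *
im,d,P=cam("wrist");hsv=cv2.cvtColor(im,cv2.COLOR_RGB2HSV)
g=cv2.inRange(hsv,(28,100,60),(48,255,255))>0
q=P[g];q=q[q[:,2]>.052];q=q[np.abs(q-[.473,.351,.06]).max(1)<.05]
print(len(q),q.min(0).round(4),q.max(0).round(4),((q.min(0)+q.max(0))/2).round(4),observe()["position"])
E
```

```text
2563 [0.4374 0.3158 0.052 ] [0.5054 0.3839 0.066 ] [0.4714 0.3498 0.059 ] [0.47155412 0.3507567  0.14701422]
```

Request:
apply_moves --pt "100 0 0 -0.8 0" --pt "100 0 0 -0.7 0" --pt "100 0 0 -0.36 0" --pt "40 0 0 0 0" --pt "40 0 0 0 0" --pt "40 0 0 0 0" --pt "40 0 0 0 0" --pt "40 0 0 0.3 0" --pt "40 0 0 0.7 0" --newtons 8

```text
clock: 3.5
position: [0.472, 0.3485, 0.0974]
ee_rot: [-1.968, -2.448, 0.005]
force: [0.1, 0.1, -1.5]
width: 0.721
gripper_force: 8.0
```

Request:
apply_moves --pt "40 0.2 -0.5 0.5 0" --pt "40 0.36 -0.95 0 0" --pt "40 0.36 -0.95 0 0" --pt "40 0.36 -0.95 0 0" --pt "40 0.36 -0.95 0 0" --pt "40 0.36 -0.95 0 0" --pt "40 0.17 -0.61 -0.3 0" --pt "40 0 0 -0.6 0" --pt "40 0 0 -0.4 0" --pt "40 0 0 -0.1 0" --pt "40 0 0 0 0"

```text
clock: 4.88
position: [0.6034, -0.0019, 0.044]
ee_rot: [1.968, 2.448, 0.001]
force: [-0.3, 0.5, 0.7]
width: 0.722
gripper_force: 8.0
```

```bash
python3 - <<'E'
from h import *
s=observe();print(s["position"],s["force"],s["width"])
im,d,P=cam("scene");im2,d2,P2=cam("top")
# gripper profile in stand frame by height
o=np.array([.626,-.110]);xs=np.array([.217,-.976]);ys=np.array([.976,.217])
Q=np.concatenate([P.reshape(-1,3),P2.reshape(-1,3)]);Q=Q[~np.isnan(Q[:,0])]
a=(Q[:,:2]-o)@xs;b=(Q[:,:2]-o)@ys
m=(abs(b)<.11)&(a>-.25)&(a<.02);Q,a,b=Q[m],a[m],b[m]
for z in np.arange(.06,.5,.03):
    k=(Q[:,2]>z)&(Q[:,2]<z+.03)
    if k.sum()>5: print(z.round(2),k.sum(),"x",np.percentile(a[k],[1,50,99]).round(3),"y",np.percentile(b[k],[1,99]).round(3))
c=np.hstack([cv2.resize(im[120:300,350:560],(400,343)),cv2.resize(im2[140:340,380:580],(343,343))]);save("held.png",c)
E
```

```text
[ 0.60339069 -0.00193498  0.0440431 ] [-0.2616082   0.45782797  0.73274858] 0.7216111925349694
0.06 183 x [-0.147 -0.122 -0.087] y [-0.051  0.049]
0.09 159 x [-0.149 -0.125 -0.003] y [-0.086  0.087]
0.12 1065 x [-0.152 -0.136 -0.005] y [-0.092  0.094]
0.15 1285 x [-0.148 -0.12  -0.001] y [-0.092  0.096]
0.18 527 x [-0.15  -0.109  0.018] y [-0.05   0.014]
0.21 455 x [-0.152 -0.125  0.005] y [-0.049  0.02 ]
0.24 567 x [-0.155 -0.132  0.001] y [-0.062  0.027]
0.27 489 x [-0.154 -0.132  0.002] y [-0.054  0.019]
0.3 452 x [-0.161 -0.145  0.002] y [-0.041  0.024]
0.33 269 x [-0.154 -0.144 -0.094] y [-0.042  0.023]
0.36 226 x [-0.169 -0.154 -0.095] y [-0.047  0.022]
0.39 545 x [-0.173 -0.16  -0.136] y [-0.073  0.035]
0.42 1106 x [-0.171 -0.149 -0.083] y [-0.089  0.056]
0.45 1640 x [-0.165 -0.137 -0.072] y [-0.104  0.043]
0.48 1662 x [-0.152 -0.128 -0.057] y [-0.108  0.007]
```

View pics/held.png

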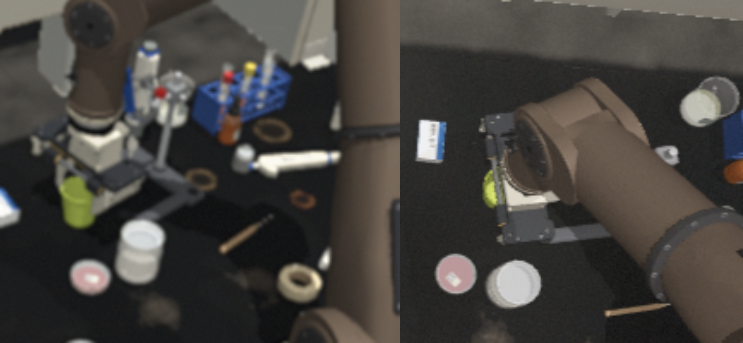

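The cup is held between the fingers about 8 mm above the top, in front of the feet and clear of the dish and jar. The wrist is too wide to carry it under the dispenser because of the lever. I set it down here and fetch the marker as a low pusher.

Request:
apply_moves --pt "72 0 0 -0.14 0" --pt "72 0 0 0 0" --pt "100 0 0 0 0" --pt "100 0 0 0 0" --pt "100 0 0 0.7 0" --pt "100 0 0 1.0 0" --pt "100 -1.0 0.1 0.2 0" --pt "100 -1.0 0 0 0" --pt "100 -1.0 -0.1 0 0.11" --pt "100 -0.3 -0.95 0 0.11" --pt "100 -0.3 -0.95 0 0.11" --pt "100 -0.3 -0.95 0 0.11"

```text
clock: 6.48
position: [0.3686, -0.1749, 0.1492]
ee_rot: [1.684, 2.65, -0.0]
force: [1.9, -0.2, 0.2]
width: 1.0
gripper_force: 0.0
```

Request:
apply_moves --pt "100 -0.2 -0.95 0 0" --pt "100 -0.1 -0.85 -0.4 0" --pt "100 0 -0.5 -0.5 0" --pt "100 0 0 0 0"

```text
clock: 6.98
position: [0.3495, -0.3126, 0.0929]
ee_rot: [-1.692, -2.643, -0.001]
force: [-0.0, 0.7, 0.5]
width: 1.0
gripper_force: 0.0
```

```bash
python3 - <<'E'
from h import *
s=observe();print(s["position"],s["ee_rot"])
im,d,P=cam("wrist");save("w1.png",im)
m=(P[...,2]>.006)&(P[...,2]<.03)&(np.hypot(P[...,0]-.364,P[...,1]+.355)<.075)
q=P[m][:,:2];c=q.mean(0);u,sv,v=np.linalg.svd(q-c,full_matrices=False);t=(q-c)@v[0];w=(q-c)@v[1]
print(m.sum(),c.round(4),v[0].round(3),"ends",(c+v[0]*np.percentile(t,.5)).round(4),(c+v[0]*np.percentile(t,99.5)).round(4),"w",np.percentile(w,[2,98]).round(4),"z",np.percentile(P[m][:,2],98).round(4))
im,d,P=cam("top");hsv=cv2.cvtColor(im,cv2.COLOR_RGB2HSV)
g=cv2.inRange(hsv,(28,100,60),(48,255,255))>0
q=P[g];q=q[q[:,2]>.05];q=q[np.abs(q-[.603,-.005,.06]).max(1)<.06];print("cup",len(q),((q.min(0)+q.max(0))/2).round(4),(q.max(0)-q.min(0)).round(3))
E
```

```text
[ 0.34947545 -0.31264197  0.09286422] [-1.69193903e+00 -2.64340361e+00 -8.20809634e-04]
3307 [ 0.3536 -0.3494] [ 0.461 -0.887] ends [ 0.3312 -0.3062] [ 0.3866 -0.4129] w [-0.0085  0.0383] z 0.017
cup 136 [ 6.04e-01 -5.00e-04  6.08e-02] [0.068 0.067 0.021]
```

View pics/w1.png

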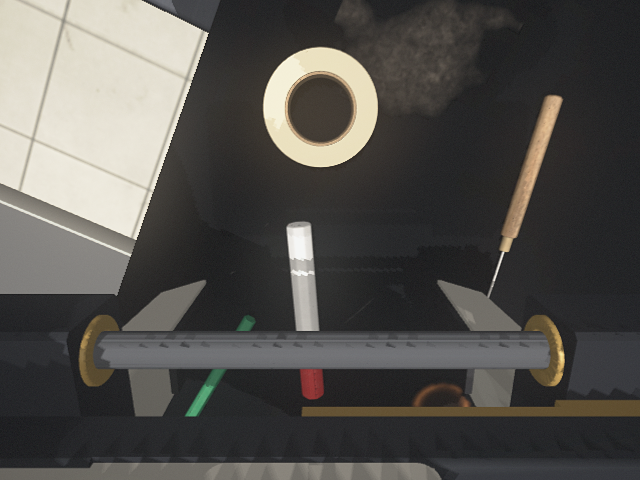

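```bash
python3 - <<'E'
from h import *
im,d,P=cam("wrist")
for r in(224,228,245,260,290,315,385,396):
    row=[c for c in range(275,345) if P[r,c,2]>.006 and im[r,c].max()>80]
    if row: print(r,row[0],row[-1],P[r,row].mean(0).round(4),np.nanmax(P[r,row,2]).round(4))
E
```

```text
224 292 304 [ 0.3341 -0.3046  0.0069] 0.0076
228 282 306 [ 0.3317 -0.3068  0.0131] 0.0155
245 284 307 [ 0.3368 -0.3161  0.0138] 0.0163
260 285 309 [ 0.3415 -0.3247  0.0135] 0.0159
290 288 311 [ 0.3512 -0.3423  0.0138] 0.0158
315 291 313 [ 0.3598 -0.3577  0.0135] 0.0158
385 297 318 [ 0.3847 -0.4037  0.0141] 0.0172
396 300 315 [ 0.3881 -0.4111  0.0149] 0.0173
```

Request:
apply_moves --pt "100 -0.13 -0.16 -0.4 0.13" --pt "100 0 0 -0.7 0" --pt "100 0 0 -0.38 0" --pt "0 0 0 0 0" --pt "0 0 0 0 0" --pt "0 0 0 0 0" --pt "0 0 0 0 0" --pt "0 0 0 0 0" --pt "0 0 0 0 0" --pt "0 0 0 0.5 0" --pt "0 0 0 1 0" --pt "0 0 0 0.5 0" --newtons 35

```text
clock: 8.62
position: [0.3441, -0.321, 0.1284]
ee_rot: [1.6, 2.701, -0.0]
force: [1.1, -0.4, -0.6]
width: 0.068
gripper_force: 0.0
```

```bash
python3 - <<'E'
from h import *
s=observe();print(s["position"],s["ee_rot"],s["width"],s["gripper_force"])
im,d,P=cam("wrist");save("w2.png",im)
E
```

```text
[ 0.34411671 -0.3210425   0.12842089] [ 1.59991961e+00  2.70088164e+00 -2.97682580e-04] 0.06766760096583613 0.0
```

View pics/w2.png

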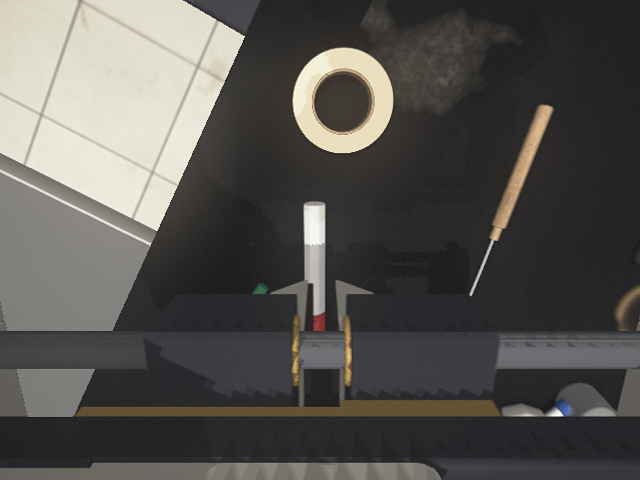

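The fingers were still closing when I lifted, so the marker stayed behind. I repeat with the fingers pre-closed.

Request:
apply_moves --pt "35 0 0 0 0" --pt "35 0 0 -0.5 0" --pt "35 0 0 -0.8 0" --pt "35 0 0 -0.5 0" --pt "35 0 0 -0.27 0" --pt "0 0 0 0 0" --pt "0 0 0 0 0" --pt "0 0 0 0 0" --pt "0 0 0 0 0" --pt "0 0 0 0 0" --pt "0 0 0 0 0"

```text
clock: 10.05
position: [0.3395, -0.3223, 0.0012]
ee_rot: [-1.603, -2.697, 0.006]
force: [-9.1, -5.8, 1.6]
width: 0.159
gripper_force: 35.0
```

Request:
apply_moves --pt "0 0 0 0.1 0" --pt "0 0 0 0.1 0" --pt "0 0 0 0 0"

```text
clock: 10.42
position: [0.338, -0.3194, 0.0106]
ee_rot: [-1.599, -2.693, 0.0]
force: [-3.6, -2.3, -32.8]
width: 0.157
gripper_force: 35.0
```

The marker is fixed: the arm pulled 33 N and it did not budge, so I release it. Instead I fully open the gripper and straddle the far foot. One finger pushes the cup from behind while the wrist passes beside the lever.

Request:
apply_moves --pt "40 0 0 -0.1 0" --pt "40 0 0 0 0" --pt "40 0 0 0.8 0" --pt "100 0.1 0.2 0.9 -0.1" --pt "100 0.2 0.85 0.5 -0.1" --pt "100 0.2 0.95 0.2 -0.1" --pt "100 0.2 0.95 0.2 -0.1" --pt "100 0.2 0.95 0.2 -0.16" --pt "100 0.2 0.95 0 0" --pt "100 0.2 0.95 0 0" --pt "100 0.4 0.6 0 0"

```text
clock: 11.8
position: [0.4455, 0.0665, 0.1767]
ee_rot: [1.958, 2.455, 0.002]
force: [0.6, 0.2, 0.1]
width: 0.998
gripper_force: 0.0
```

```bash
python3 - <<'E'
from h import *
s=observe();print(s["clock"],s["position"],s["ee_rot"],s["force"],s["width"]);a=s["ee_rot"];print(np.degrees(2*np.arctan2(a[1],a[0]))%180-90)
p=s["position"][:2]
print("to start units",((np.array([.652,.060])-p)/.06).round(2))
E
```

```text
11.8 [0.44548892 0.0664797  0.17674078] [1.95785908e+00 2.45472373e+00 2.33628767e-03] [0.55566579 0.20923597 0.0892454 ] 0.9983329681000607
12.849090040932722
to start units [ 3.44 -0.11]
```

Request:
apply_moves --pt "100 0.9 0 0 0" --pt "100 0.9 0 0 0" --pt "100 0.9 -0.05 0 -0.01" --pt "100 0.72 0 -0.2 0" --pt "100 0 0 -0.3 0" --pt "100 0 0 0 0"

```text
clock: 12.55
position: [0.6491, 0.0605, 0.1443]
ee_rot: [-1.967, -2.447, 0.003]
force: [-0.3, 0.9, 0.1]
width: 0.999
gripper_force: 0.0
```

```bash
cat >> h.py <<'E'
O=np.array([.626,-.110]);XS=np.array([.217,-.976]);YS=np.array([.976,.217])
def st(p): p=np.asarray(p)[:2]-O; return np.round([p@XS,p@YS],4)
def greens(n="wrist",zmin=.05):
    im,d,P=cam(n);hsv=cv2.cvtColor(im,cv2.COLOR_RGB2HSV)
    g=cv2.inRange(hsv,(28,100,40),(48,255,255))>0
    q=P[g];q=q[(q[:,2]>zmin)&(q[:,2]<.1)&(np.hypot(*(q[:,:2]-[.615,-.06]).T)<.13)]
    if len(q)<20: return im,len(q)
    s=np.c_[(q[:,:2]-O)@XS,(q[:,:2]-O)@YS]
    return im,len(q),np.percentile(s,1,0).round(4),np.percentile(s,99,0).round(4),q[:,2].max().round(4)
E
python3 - <<'E'
from h import *
s=observe();print(s["position"],st(s["position"]))
for n in("wrist","top","scene"):
    r=greens(n);print(n,r[1:])
    if n=="wrist":
        save("w3.png",r[0])
im,d,P=cam("wrist")
m=(P[...,2]>.01)&(P[...,2]<.03)&(np.abs(P[...,0]-.676)<.06)&(np.abs(P[...,1]-.113)<.06);q=P[m];print("box",m.sum(),cv2.boxPoints(cv2.minAreaRect(q[:,:2].astype(np.float32))).round(3).tolist() if m.sum() else 0)
E
```

```text
[0.64905275 0.06052213 0.14433619] [-0.1614  0.0595]
wrist (573, array([-0.1447, -0.0145]), array([-0.1002,  0.034 ]), np.float64(0.0658))
top (46, array([-0.1431, -0.0317]), array([-0.0803, -0.0051]), np.float64(0.0681))
scene (159, array([-0.1465, -0.0333]), array([-0.0767,  0.0367]), np.float64(0.0712))
box 5407 [[0.6449999809265137, 0.09200000017881393], [0.7080000042915344, 0.09099999815225601], [0.7080000042915344, 0.13199999928474426], [0.6460000276565552, 0.13199999928474426]]
```

View pics/w3.png

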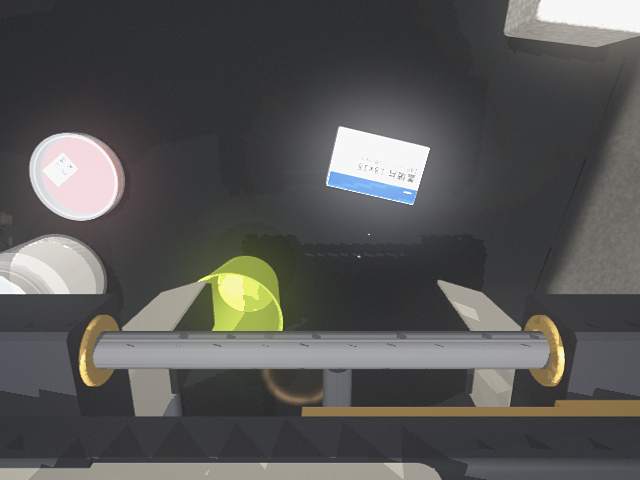

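Request:
apply_moves --pt "100 0.035 0.033 -0.6 0" --pt "100 0 0 -0.8 0" --pt "100 0 0 -0.42 0" --pt "100 0 0 0 0" --pt "100 0.022 -0.098 0 0" --pt "100 0.033 -0.146 0 0" --pt "100 0.043 -0.195 0 0" --pt "100 0.043 -0.195 0 0" --pt "100 0.033 -0.146 0 0" --pt "100 0 0 0 0"

```text
clock: 14.0
position: [0.6632, 0.0138, 0.0363]
ee_rot: [1.971, 2.446, -0.001]
force: [-0.6, -0.3, -1.0]
width: 1.003
gripper_force: 0.0
```

```bash
python3 - <<'E'
from h import *
s=observe();print(s["clock"],s["position"],st(s["position"]),s["force"],s["width"])
for n in("wrist","top","scene"):
    r=greens(n);print(n,r[1:])
E
```

```text
14.0 [0.66316502 0.01379631 0.03632541] [-0.1128  0.0631] [-0.61503189 -0.34480636 -1.03895858] 1.0028378035969638
wrist (2477, array([-0.0932,  0.008 ]), array([-0.0724,  0.0285]), np.float64(0.09))
top (98, array([-0.093 , -0.0309]), array([-0.03  ,  0.0342]), np.float64(0.0846))
scene (138, array([-0.1026, -0.0348]), array([-0.0325,  0.0129]), np.float64(0.0871))
```

```bash
python3 - <<'E'
from h import *
for n in("top","scene","wrist"):
    im,d,P=cam(n);hsv=cv2.cvtColor(im,cv2.COLOR_RGB2HSV)
    g=cv2.inRange(hsv,(28,100,40),(48,255,255))>0
    q=P[g];q=q[np.hypot(*(q[:,:2]-[.62,-.045]).T)<.08]
    a=(q[:,:2]-O)@XS;b=(q[:,:2]-O)@YS
    print(n,len(q))
    for lo in np.arange(-.11,-.02,.01):
        k=(a>=lo)&(a<lo+.01)
        if k.sum()>3: print(lo.round(2),k.sum(),"z",np.percentile(q[k,2],[2,50,98]).round(3),"y",np.percentile(b[k],[2,98]).round(3))
E
```

```text
top 335
-0.11 13 z [0.002 0.028 0.113] y [-0.028 -0.014]
-0.1 25 z [-0.001  0.035  0.056] y [-0.025 -0.016]
-0.09 43 z [0.003 0.06  0.147] y [-0.029  0.006]
-0.08 18 z [0.033 0.065 0.143] y [-0.031  0.003]
-0.07 14 z [0.001 0.059 0.069] y [-0.033  0.033]
-0.06 53 z [0.021 0.045 0.067] y [-0.033  0.032]
-0.05 98 z [0.025 0.042 0.058] y [-0.027  0.03 ]
-0.04 61 z [0.011 0.049 0.056] y [-0.022  0.023]
-0.03 5 z [-0.001  0.001  0.003] y [-0.022  0.037]
scene 376
-0.11 73 z [0.011 0.036 0.062] y [-0.025  0.013]
-0.1 109 z [-0.001  0.051  0.081] y [-0.029  0.019]
-0.09 48 z [-0.001  0.048  0.077] y [-0.034 -0.014]
-0.08 31 z [-0.002  0.05   0.075] y [-0.035 -0.02 ]
-0.07 12 z [0.001 0.053 0.069] y [-0.035 -0.017]
-0.06 13 z [-0.002  0.043  0.059] y [-0.028  0.022]
-0.05 41 z [-0.     0.045  0.056] y [-0.017  0.02 ]
-0.04 19 z [-0.003  0.05   0.056] y [-0.016  0.014]
-0.03 5 z [0.001 0.004 0.043] y [-0.006  0.009]
wrist 3477
-0.11 296 z [0.015 0.022 0.079] y [0.013 0.019]
-0.1 1784 z [0.016 0.064 0.078] y [0.011 0.022]
-0.09 1167 z [0.039 0.059 0.071] y [0.02  0.028]
-0.08 222 z [0.033 0.05  0.06 ] y [0.026 0.029]
```

The push at the rim tilted the cup about 20° forward. I back off so it settles upright. Then I push again with the fingertips at the worktop, so that the underside of the gripper body (about 66 mm up) keeps the rim from rising.

Request:
apply_moves --pt "100 -0.035 0.157 0 0" --pt "100 -0.035 0.157 0 0" --pt "100 -0.035 0.157 0 0" --pt "100 -0.02 0.1 0 0" --pt "100 0 0 0 0" --pt "100 0 0 0 0"

```text
clock: 15.05
position: [0.6556, 0.0492, 0.0365]
ee_rot: [1.969, 2.447, -0.0]
force: [-0.1, -0.7, 0.6]
width: 0.997
gripper_force: 0.0
```

```bash
python3 - <<'E'
from h import *
s=observe();print(s["clock"],s["position"],st(s["position"]),s["force"])
for n in("wrist","top","scene"):
    r=greens(n);print(n,r[1:])
E
```

```text
15.05 [0.6556222  0.04916234 0.03649683] [-0.1489  0.0634] [-0.08371801 -0.74265071  0.63116854]
wrist (1051, array([-0.1394,  0.0081]), array([-0.1064,  0.0253]), np.float64(0.0896))
top (111, array([-0.1188, -0.0341]), array([-0.0592,  0.0324]), np.float64(0.0715))
scene (91, array([-0.1272, -0.0378]), array([-0.0578,  0.0137]), np.float64(0.0707))
```

Request:
apply_moves --pt "100 0 0 -0.3 0" --pt "100 0 0 -0.26 0" --pt "100 0 0 0 0" --pt "100 0.022 -0.098 0 0" --pt "100 0.033 -0.146 0 0" --pt "100 0.033 -0.146 0 0" --pt "100 0.033 -0.146 0 0" --pt "100 0 0 0 0"

```text
clock: 16.2
position: [0.663, 0.0158, 0.0028]
ee_rot: [1.971, 2.446, -0.001]
force: [-0.1, -0.5, 0.5]
width: 0.998
gripper_force: 0.0
```

```bash
cat > chk.py <<'E'
from h import *
s=observe();print(s["clock"].__round__(2),s["position"].round(4),st(s["position"]),s["force"].round(1))
for n in("top","scene"):
    r=greens(n);print(n,r[1:])
    im,d,P=cam(n)
    hsv=cv2.cvtColor(im,cv2.COLOR_RGB2HSV)
    g=cv2.inRange(hsv,(28,100,40),(48,255,255))>0
    q=P[g];q=q[np.hypot(*(q[:,:2]-[.62,-.06]).T)<.11]
    a=(q[:,:2]-O)@XS;b=(q[:,:2]-O)@YS
    for lo in np.arange(-.12,.04,.01):
        k=(a>=lo)&(a<lo+.01)
        if k.sum()>8: print(lo.round(2),k.sum(),"z",np.percentile(q[k,2],[50,95]).round(3),"y",np.percentile(b[k],[2,98]).round(3))
E
python3 chk.py
```

```text
16.2 [0.663  0.0158 0.0028] [-0.1147  0.0634] [-0.1 -0.5  0.5]
top (104, array([-0.0865, -0.0346]), array([-0.0347,  0.0321]), np.float64(0.0945))
-0.09 27 z [0.064 0.112] y [-0.03   0.011]
-0.08 17 z [0.04  0.072] y [-0.034  0.031]
-0.07 35 z [0.04  0.062] y [-0.033  0.032]
-0.06 72 z [0.032 0.062] y [-0.03   0.029]
-0.05 150 z [0.032 0.064] y [-0.024  0.023]
-0.04 40 z [0.055 0.064] y [-0.014  0.022]
scene (70, array([-0.0979, -0.036 ]), array([-0.0321,  0.0054]), np.float64(0.0688))
-0.1 75 z [0.031 0.061] y [-0.029  0.004]
-0.09 58 z [0.023 0.06 ] y [-0.032  0.008]
-0.08 30 z [0.031 0.061] y [-0.035 -0.017]
-0.07 22 z [0.028 0.062] y [-0.035 -0.024]
-0.06 11 z [0.024 0.065] y [-0.031 -0.023]
-0.05 43 z [0.042 0.062] y [-0.022  0.011]
-0.04 29 z [0.052 0.063] y [-0.016  0.012]
0.02 10 z [0.    0.004] y [0.018 0.038]
```

Request:
apply_moves --pt "100 0.022 -0.098 0 0" --pt "100 0.033 -0.146 0 0" --pt "100 0.033 -0.146 0 0" --pt "100 0.033 -0.146 0 0" --pt "100 0.022 -0.1 0 0" --pt "100 0 0 0 0"

```text
clock: 17.15
position: [0.6714, -0.0217, 0.0028]
ee_rot: [1.97, 2.447, -0.0]
force: [-0.4, 0.5, -0.2]
width: 0.998
gripper_force: 0.0
```

```bash
python3 chk.py
```

```text
17.15 [ 0.6714 -0.0217  0.0028] [-0.0763  0.0635] [-0.4  0.5 -0.2]
top (108, array([-0.0541, -0.0334]), array([0.0011, 0.0305]), np.float64(0.0995))
-0.06 10 z [0.055 0.104] y [-0.03 -0.02]
-0.05 21 z [0.06 0.11] y [-0.033  0.015]
-0.04 10 z [0.054 0.065] y [-0.034  0.029]
-0.03 36 z [0.04  0.062] y [-0.033  0.031]
-0.02 84 z [0.034 0.064] y [-0.029  0.027]
-0.01 136 z [0.042 0.064] y [-0.022  0.02 ]
scene (62, array([-0.0635, -0.0378]), array([0.0024, 0.0012]), np.float64(0.0692))
-0.07 23 z [0.036 0.059] y [-0.023  0.001]
-0.06 82 z [0.024 0.058] y [-0.032  0.006]
-0.05 45 z [0.026 0.06 ] y [-0.034 -0.013]
-0.04 25 z [0.029 0.058] y [-0.035 -0.026]
-0.03 18 z [0.029 0.063] y [-0.035 -0.024]
-0.02 13 z [0.042 0.064] y [-0.029  0.009]
-0.01 51 z [0.044 0.065] y [-0.02   0.008]
-0.0 9 z [0.057 0.063] y [-0.013 -0.001]
```

Request:
apply_moves --pt "100 0.022 -0.1 0 0" --pt "100 0.026 -0.117 0 0" --pt "100 0.022 -0.1 0 0" --pt "100 0 0 0 0"

```text
clock: 17.85
position: [0.6757, -0.0409, 0.0028]
ee_rot: [1.971, 2.446, -0.001]
force: [-0.7, 0.1, 0.1]
width: 1.0
gripper_force: 0.0
```

```bash
python3 chk.py
```

```text
17.85 [ 0.6757 -0.0409  0.0028] [-0.0567  0.0635] [-0.7  0.1  0.1]
top (63, array([-0.0361, -0.0346]), array([0.0163, 0.0307]), np.float64(0.0998))
-0.04 13 z [0.051 0.125] y [-0.031  0.007]
-0.03 21 z [0.062 0.114] y [-0.032  0.007]
-0.02 11 z [0.027 0.061] y [-0.034  0.018]
-0.01 45 z [0.042 0.065] y [-0.034  0.031]
-0.0 75 z [0.032 0.064] y [-0.029  0.027]
0.01 75 z [0.032 0.061] y [-0.023  0.017]
scene (62, array([-0.0434, -0.0369]), array([0.0233, 0.0025]), np.float64(0.0655))
-0.05 30 z [0.034 0.062] y [-0.023  0.001]
-0.04 72 z [0.021 0.056] y [-0.029  0.007]
-0.03 47 z [0.028 0.065] y [-0.039 -0.015]
-0.02 30 z [0.025 0.055] y [-0.035 -0.022]
-0.01 14 z [0.036 0.059] y [-0.035 -0.022]
-0.0 11 z [0.027 0.065] y [-0.031  0.009]
0.01 51 z [0.045 0.064] y [-0.022  0.01 ]
```

Request:
apply_moves --pt "100 -0.1 0.45 0 0" --pt "100 -0.15 0.68 0 0" --pt "100 -0.1 0.45 0.1 0" --pt "100 0 0 0.9 0" --pt "100 0 0 1 0" --pt "100 0 0 1 0" --pt "100 0 0 1 0" --pt "100 0 0 1 -0.3" --pt "60 0 0 0.9 -0.36" --pt "60 -0.2 -0.4 0 -0.36" --pt "60 -0.2 -0.4 0 -0.36" --pt "60 -0.2 -0.4 0 -0.36"

```text
clock: 19.55
position: [0.618, -0.0172, 0.357]
ee_rot: [2.821, 1.383, 0.0]
force: [-0.1, 0.8, -1.5]
width: 0.626
gripper_force: 0.0
```

Request:
apply_moves --pt "60 -0.3 -0.4 0 -0.36" --pt "60 -0.3 -0.4 0 -0.36" --pt "60 -0.3 -0.3 0 -0.36" --pt "60 0 0 0 -0.32" --pt "60 0 0 0 0"

```text
clock: 20.18
position: [0.5643, -0.0827, 0.3571]
ee_rot: [3.123, 0.342, 0.0]
force: [-1.3, 0.3, 0.3]
width: 0.598
gripper_force: 0.0
```

```bash
python3 - <<'E'
from h import *
s=observe();print(s["clock"],s["position"],st(s["position"]),s["joints"].round(2));a=s["ee_rot"];print(np.degrees(2*np.arctan2(a[1],a[0]))%180-90)
for n in("wrist","top"):
    im,d,P=cam(n)
    hsv=cv2.cvtColor(im,cv2.COLOR_RGB2HSV)
    m=((hsv[...,0]<8)|(hsv[...,0]>172))&(hsv[...,1]>130)&(hsv[...,2]>60)&(P[...,2]>.23)&(P[...,2]<.30)&(np.hypot(P[...,0]-.568,P[...,1]+.098)<.05)
    q=P[m]
    if m.sum()>5:
        S=np.c_[(q[:,:2]-O)@XS,(q[:,:2]-O)@YS];print(n,m.sum(),"stand",np.percentile(S,[2,50,98],axis=0).round(4).tolist(),"z",np.percentile(q[:,2],[2,50,98]).round(4))
    if n=="top": r=greens("top");print(r[1:])
E
```

```text
20.175 [ 0.56433472 -0.08266997  0.35714953] [-0.0401 -0.0543] [ 0.35  0.3  -0.41  1.47  0.12  1.39 -1.41]
-77.51145800961592
wrist 711 stand [[-0.0338, -0.0627], [-0.0253, -0.0539], [-0.0165, -0.047]] z [0.2628 0.2696 0.2721]
(39, array([-0.0467, -0.031 ]), array([-0.019 ,  0.0301]), np.float64(0.0686))
```

Request:
apply_moves --pt "60 0.04 -0.245 -0.4 0" --pt "60 0 0 -0.8 0" --pt "60 0 0 -0.67 0" --pt "60 0 0 0 0" --pt "0 0 0 0 0" --pt "0 0 0 0 0" --pt "0 0 0 0 0" --pt "0 0 0 0 0" --pt "0 0 0 0 0" --pt "0 0 0 0 0" --newtons 25

```text
clock: 21.58
position: [0.5672, -0.0975, 0.2453]
ee_rot: [3.123, 0.34, 0.001]
force: [-1.4, 0.5, 5.6]
width: 0.19
gripper_force: 25.0
```

Request:
apply_moves --pt "0 -0.08 -0.018 0 0" --pt "0 -0.1 -0.022 0 0" --pt "0 -0.1 -0.022 0 0" --pt "0 -0.09 -0.02 0 0" --pt "0 0 0 0 0" --pt "0 0 0 0 0" --pt "30 0 0 0 0" --pt "60 0 0 0 0" --pt "60 0 0 0 0"

```text
clock: 22.7
position: [0.544, -0.1028, 0.2443]
ee_rot: [3.123, 0.339, -0.002]
force: [-0.1, -0.3, -0.9]
width: 0.467
gripper_force: 0.0
```

Request:
apply_moves --pt "60 0 0 0.6 0" --pt "100 0 0 0.9 0" --pt "100 0 0 0.4 0" --pt "100 0 0 0 0"

```text
clock: 23.2
position: [0.5454, -0.1026, 0.3606]
ee_rot: [3.122, 0.339, 0.005]
force: [0.3, -0.7, -1.3]
width: 0.878
gripper_force: 0.0
```

```bash
cat > k.py <<'E'
from h import *
s=observe();print(s["clock"],s["position"].round(4),st(s["position"]))
im,d,P=cam("wrist")
hsv=cv2.cvtColor(im,cv2.COLOR_RGB2HSV)
def rep(nm,m):
    q=P[m]
    if m.sum()>5:
        S=np.c_[(q[:,:2]-O)@XS,(q[:,:2]-O)@YS];print(nm,m.sum(),"stand",np.percentile(S,[2,50,98],axis=0).round(4).tolist(),"z",np.percentile(q[:,2],[2,50,98]).round(4))
near=(np.hypot(P[...,0]-.60,P[...,1]+.09)<.12)
rep("knob",((hsv[...,0]<8)|(hsv[...,0]>172))&(hsv[...,1]>130)&(hsv[...,2]>60)&(P[...,2]>.23)&(P[...,2]<.30)&near)
b=(hsv[...,0]>100)&(hsv[...,0]<125)&(hsv[...,1]>140)&near
rep("lever",b&(P[...,2]>.24)&(P[...,2]<.32))
E
python3 k.py
```

```text
23.2 [ 0.5454 -0.1026  0.3606] [-0.0247 -0.0771]
knob 696 stand [[-0.0338, -0.0823], [-0.0248, -0.0735], [-0.0164, -0.0666]] z [0.2628 0.2695 0.272 ]
lever 2072 stand [[-0.0552, -0.0118], [-0.0419, -0.0002], [0.0084, 0.0101]] z [0.243  0.2874 0.3047]
```

Request:
apply_moves --pt "100 0.6 0.08 0.1 0" --pt "100 0.73 0.1 0 0" --pt "100 0 0 0 0" --pt "100 0 0 0 0"

```text
clock: 23.75
position: [0.6238, -0.0918, 0.3631]
ee_rot: [-3.123, -0.34, 0.004]
force: [0.0, -0.6, 0.6]
width: 1.001
gripper_force: 0.0
```

```bash
python3 k.py
```

```text
23.75 [ 0.6238 -0.0918  0.3631] [-0.0183  0.0018]
knob 13 stand [[-0.0315, -0.0678], [-0.0209, -0.0668], [-0.0182, -0.0659]] z [0.2594 0.2608 0.263 ]
lever 1589 stand [[-0.0549, -0.0103], [-0.0413, 0.0042], [0.0083, 0.0109]] z [0.2421 0.283  0.3045]
```

Request:
apply_moves --pt "100 0 0 -0.5 0" --pt "100 0 0 -0.7 0" --pt "100 0 0 -0.5 0" --pt "100 0 0 0 0" --pt "30 0 0 0 0" --pt "30 0 0 0 0" --pt "30 0.01 -0.045 0 0" --pt "30 0.01 -0.05 0 0" --pt "30 0.01 -0.05 0 0" --pt "30 0.01 -0.03 0 0" --pt "30 0 0 0 0" --pt "30 0 0 0 0" --newtons 25

```text
clock: 25.3
position: [0.6275, -0.1025, 0.2635]
ee_rot: [3.123, 0.339, 0.002]
force: [0.2, 2.1, 6.7]
width: 0.438
gripper_force: 25.0
```

Request:
apply_moves --pt "30 0 0 0 0" --pt "60 0 0 0 0" --pt "80 -0.01 0.06 0 0" --pt "100 -0.02 0.08 0 0" --pt "100 -0.01 0.03 0 0" --pt "100 0 0 0 0" --pt "100 0 0 0.6 0" --pt "100 0 0 1 0" --pt "100 0 0 0.3 0" --pt "100 -0.7 0.5 0 0" --pt "100 -0.9 0.2 0 0" --pt "100 -0.9 0.2 0 0"

```text
clock: 26.8
position: [0.4732, -0.0382, 0.3768]
ee_rot: [3.123, 0.339, 0.001]
force: [1.2, 0.1, 0.8]
width: 1.005
gripper_force: 0.0
```

```bash
python3 k.py; python3 chk.py; python3 - <<'E'
from h import *
a,_,_=cam("scene");b,_,_=cam("top")
save("end.png",np.hstack([cv2.resize(a[140:260,360:480],(400,400),interpolation=cv2.INTER_CUBIC),cv2.resize(b[190:300,440:550],(400,400),interpolation=cv2.INTER_CUBIC)]))
E
```

```text
26.8 [ 0.4732 -0.0382  0.3768] [-0.1033 -0.1336]
knob 559 stand [[-0.0343, -0.083], [-0.0275, -0.0766], [-0.0185, -0.0703]] z [0.2627 0.2699 0.2723]
lever 928 stand [[-0.056, -0.0127], [-0.0486, -0.008], [0.0077, 0.0018]] z [0.2449 0.2926 0.3041]
26.85 [ 0.4667 -0.0361  0.3769] [-0.1067 -0.1395] [-6.1  2.  -3.1]
top (100, array([-0.0442, -0.0345]), array([0.0148, 0.0312]), np.float64(0.0734))
-0.05 25 z [0.053 0.066] y [-0.019  0.012]
-0.04 48 z [0.025 0.064] y [-0.028  0.025]
-0.03 57 z [0.006 0.063] y [-0.032  0.03 ]
-0.02 90 z [0.005 0.061] y [-0.029  0.033]
-0.01 94 z [0.007 0.064] y [-0.032  0.03 ]
-0.0 86 z [0.025 0.063] y [-0.029  0.026]
0.01 27 z [0.051 0.063] y [-0.024  0.006]
scene (105, array([-0.0496, -0.0353]), array([0.0206, 0.0317]), np.float64(0.0703))
-0.05 56 z [0.045 0.066] y [-0.022  0.01 ]
-0.04 99 z [0.03  0.062] y [-0.031  0.018]
-0.03 49 z [0.027 0.063] y [-0.034  0.028]
-0.02 49 z [0.04  0.065] y [-0.036  0.031]
-0.01 42 z [0.038 0.059] y [-0.032  0.031]
-0.0 31 z [0.049 0.066] y [-0.031  0.06 ]
0.01 30 z [0.043 0.063] y [-0.02   0.026]
```

View pics/end.png

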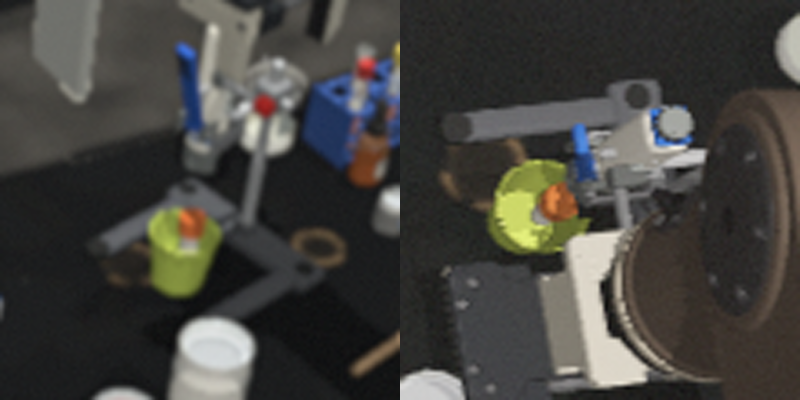

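The picture shows the tip with its orange collar leaning in the green cup at (190,230) and the cup upright under the dispenser. The red lock is out and the lever is back at rest.

Request:
apply_moves --pt "100 0 0 0 0" --pt "100 0 0 0 0"

```text
clock: 27.4
position: [0.475, -0.0381, 0.3764]
ee_rot: [-3.123, -0.34, 0.001]
force: [-0.1, -1.0, -0.3]
width: 1.0
gripper_force: 0.0
```

```bash
python3 -c "
from cell import arm
print(arm.sign_off())"
```

```text
the job is handed in; nothing more can be done
None
```

I handed the job in at 27.4 s: the tip dropped into the upright green cup under the dispenser, the lock is out at its stop, the lever sprang back, and the arm is clear; no verdict came back, and I did not re-measure the bystanders.

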